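# Ratchet the mould press down

## Task

The two-part plaster mould in the bench press is not clamped yet. Swing the press's ratchet handle back and forth between its two stop posts, clockwise (seen from above) to tighten and back again for the next bite, until the pressure pad is firmly down on the mould and the screw will not tighten any further. Then let go of the handle, and leave the mould and the pottery around the press where they are.

Things in the scene. Friction and masses are not known exactly. Their poses are not given: they have to be found in the camera images.
- press: grey steel bench press, fixed: base 240 (x) x 260 (y) x 15 mm, two columns and across them, 135 to 153 mm high, a bridge 250 mm long in y with a bracket reaching 88 mm to -x. Origin: centre of the base's underside, on the table; its z (up) is the axis of screw and handle; the handle points to its -x (roughly to the robot) at mid-swing.
- stop_left (a point): top of the stop post on the press's +y side, at press x = -62, y = 58 mm: steel, 14 mm thick, standing on the bracket, top 187 mm above the table. Its twin stands at y = -58 mm; the handle swings between them.
- handle (a joint): swing of the steel ratchet handle about the press's z, rad: 0 = along the press's -x, positive = clockwise from above (its end goes to the press's +y). Goes only from -0.55 to 0.55 (stop posts). Clockwise takes the screw along; back just clicks over the teeth (one each 0.262 rad, so up to 0.26 rad of play before it bites). Stays where left. At the grip: 3 to 5 N tightening, 1 N back.
- grip (a point): middle of the upright round wooden grip on the handle's end, 214.5 mm above the table: 22 mm thick, 45 mm tall (192 to 237 mm), 150 mm from the handle's axis. The flat bar below it is 20 mm wide, top at 183 mm. Apart from the handle's head over the axis (top 198 mm), nothing of the press is higher than 190 mm. Push it from either side, or straddle it loosely from above.
- screw (a joint): turn of the clamp screw with its toothed wheel under the handle's head, rad, clockwise = tightening. It starts between 0.3 and 1.6. Each rad lowers the pressure plate by 3.8 mm. The pad touches the mould at 3.14, and at 3.6 the screw stops hard, fully tight: then the handle cannot go further clockwise. Stiff: it stays where it is left.
- pad: black rubber pad 90 x 110 x 6 mm under the steel pressure plate, sprung by a few mm; origin: centre of its underside, which meets the mould's top at 90 mm above the table. It goes straight down as the screw turns.
- mould: white plaster mould of two halves, 130 (x) x 150 (y) x 75 mm, standing loose on the press's base under the pad; origin: centre of its underside, 15 mm above the table.
- brush: wooden brush, 160 mm, loose on the front strip of the press's base, below the handle; leave it.
- bowl: unfired clay bowl, 110 mm across, 55 mm high, on the table beside the press on its +y side; leave it.
- jar: white lidded jar, 68 mm across, 95 mm high, on the table beside the press on its -y side; leave it.
- dish_a: off-white rectangular dish 170 x 110 mm, 20 mm high, on the table in front of the jar, off the -x -y corner of the press; leave it.
- dish_b: off-white rectangular dish 180 x 120 mm, on the table well to the left (+y); leave it.
- dish_c: off-white rectangular dish 160 x 110 mm, on the table to the left (+y), nearer the robot; leave it.
- mug: blue mug, 80 mm across, 95 mm high, on the table to the right (-y); leave it.
- prop: cream kiln prop, block 130 x 40 x 40 mm, on the table to the right (-y); leave it.

How it is judged:
By the outcome, as a careful person would: the job done as asked, in the order asked, and still so for the second after the job is handed in, with the robot touching nothing.
It also fails if it takes over 64 s, if anything falls off the work surface, if the arm or the gripper's body presses on something with over 40 N, if the wrist force passes 120 N, or if a joint passes its speed limit or range.

## Robot

A 6-joint arm with a two-finger parallel gripper is mounted at the origin on the work surface. World frame = base frame: x ahead of the robot, y to its left, z up, the work surface at z = 0. Lengths are in m, angles in rad, forces in N, time in s.
With the tool pointing down it reaches from about 0.35 to 0.85 m from the base axis. Payload 8.1 kg.
Tool frame: the origin (TCP) lies at the very end of the fingers, on their centre line; the grasp point (between the pads) lies 19 mm behind it; z points along the fingers, y is the line along which they close (so a half turn about z gives the same grasp; the last joint's range is limited). The gripper opens to 93 mm and grips with 3 to 60 N. Pads are 15 mm wide; open, the fingers measure 128 mm over their backs; the gripper's body (75 mm by 188 mm) begins 65 mm behind the grasp point.
Start: joints at [1.051, 0.13, 1.488, -0, 1.523, -0.085], TCP at [0.253, 0.544, 0.219] pointing down, gripper open.
Joint ranges: [-2.96, 2.96], [-0.89, 2.26], [0.02, 2.5], [-1.34, 4.48], [0, 2.73], [-2.66, 2.66]. Speed limits (rad/s): [2.39, 2.39, 2.79, 3.14, 3.14, 3.14].

## Interface

Orientations are given as a unit quaternion [w, x, y, z].
In Python, from station import env gives the robot as it stands.
- The arm moves only by the tool carry_out, never from a script. Its argument "motion" is text: rows parted by semicolons, each of 7 numbers parted by spaces: the closure, from -1 (fully open) to 1 (shut), then the shift along the tool's x, y, z scaled (see below), then the turn, a rotation vector about the tool's x, y, z scaled (see below). A call has exactly 10 rows; each row shifts and turns the commanded pose from where the row before left it, along the tool's axes as they then stand; what a row does not reach is not made up. The controller multiplies each number of a shift by 0.03 m and each number of a turn by 8 degrees. A row lasts 1/8 s, in which the tool goes at most 62.5 mm and 10.7 degrees, less where a joint would pass 70% of its speed; a pose out of reach is approached as far as the arm can. A call with a number of a shift or a turn outside -1 to 1 is refused whole. A call with a gripper value outside its range is refused whole. The fingers move at their own pace and stop on an object; "grip_force" is the grip in N (left out, the last holds). Time passes only in rows, so rows that do not move let the fingers close, or fill a call up. It gives the time, the measured TCP pose, the force, the opening and the grip force at its end, in the units of the state.
- env.observe(): the state, without advancing time (a new reading comes with each control period).
- env.get_image(name): name is "scene" or "side" or "wrist"; returns the picture (420x560x3 uint8, blue, green, red); there is no depth.
- env.get_calibration(name): a dict with "fx", "fy", "cx", "cy" (pixels), "dist" ([k1, k2, p1, p2, k3] as OpenCV has them; the pictures are not rectified), "world_to_cam" (4x4, takes a point from world to camera coordinates); the wrist camera has in their place "tool_from_camera" (4x4, takes a point from camera to tool coordinates, whose origin is the TCP and whose axes are the flange's). Camera axes: x right, y down, z forward; pixel columns grow to the right and rows downward; lengths in m; the calibration is good to about 2 mm. A picture is of the moment at which its call begins: read the wrist's pose just before it. get_calibration takes no time and is no camera call.
- env.close_job(): hands the job in; it is judged then, once.
The state is a dict: "t": time; "joint_positions": joint angles; "joint_vel": joint speeds; "tau": joint torques, N m; "ee_pos": TCP position; "tcp_rot": TCP orientation; "wrist_force": force on the tool from outside, world axes, zero at the start; "ft_torque": the same for the moment, N m; "gripper_width": opening from 0.0 (shut) to 1.0 (fully open); "grip_force": force on a finger pad.
Only numpy, scipy, OpenCV 4.12 (cv2) and the standard library are available. Lean on these libraries where they do the work, as an engineer would, in place of code of your own. Each camera call takes 0.05 s, during which the arm holds its last target. There are 200 camera calls.

## Working session

There is one attempt and no reset: what is moved stays moved. The work goes in short steps, Python scripts to look and compute and a tool call to move; the robot and the scene stay as the last step left them, time stands still between calls to the robot, and variables do not carry over. Pictures are saved under pics/ and viewed, at most 10 in all, crops included, and the job is handed in when it is done.

Besides the shell and the picture viewer there is one more tool, called after "Emit:" as name(argument=value, ...), one argument or row to a line, values as JSON. carry_out: Moves the arm, as the interface text tells. Its arguments: {"type":"object","properties":{"motion":{"type":"string"},"grip_force":{"type":"number"}},"required":["motion"]}

```bash
mkdir -p pics
python3 - <<'E'
from station import env
import cv2,numpy as np
o=env.observe();print(o['t'],o['ee_pos'],o['tcp_rot'])
a=env.get_image("scene");b=env.get_image("side")
cv2.imwrite("pics/scene0.png",a);cv2.imwrite("pics/side0.png",b)
for n in("scene","side"):
  c=env.get_calibration(n);print(n,c['fx'],c['cx'],c['cy'],c['dist'],np.round(c['world_to_cam'],3).tolist())
E
```

```text
0.0 [0.25245078 0.54368525 0.21761737] [-2.59987905e-04  2.15690086e-01  9.76461454e-01 -8.64664764e-04]
scene 430.74972585526064 288.8023688745512 207.65746703884736 [-0.01023562  0.          0.          0.          0.        ] [[0.808, 0.589, 0.022, -0.408], [0.323, -0.412, -0.852, -0.046], [-0.492, 0.695, -0.524, 1.701], [0.0, 0.0, 0.0, 1.0]]
side 454.90643357996 278.4128405885283 208.19387133331728 [-0.14690934  0.          0.          0.          0.        ] [[0.907, -0.42, -0.02, -0.486], [-0.27, -0.545, -0.794, 0.26], [0.322, 0.726, -0.608, 1.192], [0.0, 0.0, 0.0, 1.0]]
```

View pics/scene0.png

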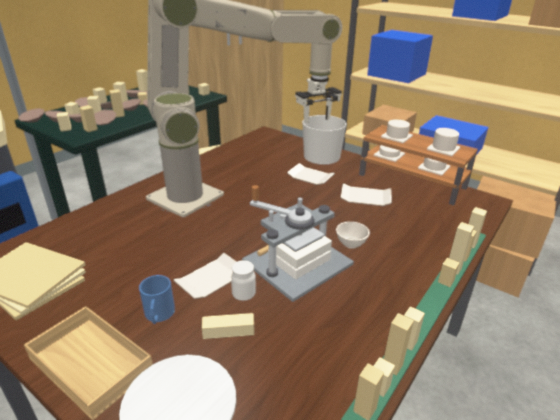

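View pics/side0.png

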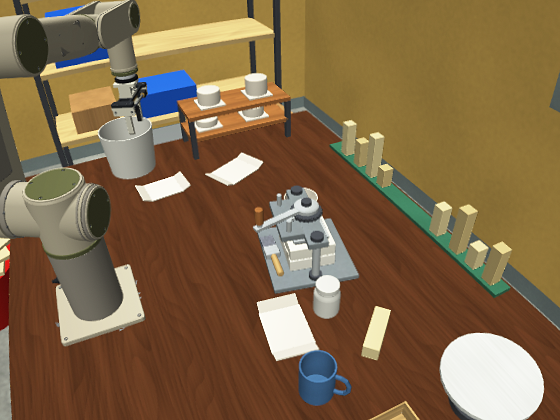

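The scene view shows the grip at about (255,192), the handle head at (300,214) and the grey base around (297,262). In the side view the grip is at (259,215) and the head at (306,207). I'll enlarge both around the press.

```bash
python3 - <<'E'
import cv2,numpy as np
a=cv2.imread("pics/scene0.png")[175:300,235:360];b=cv2.imread("pics/side0.png")[175:300,235:360]
m=np.hstack([cv2.resize(i,(400,400),interpolation=cv2.INTER_CUBIC) for i in(a,b)])
cv2.imwrite("pics/crop0.png",m)
E
cat > h.py <<'E'
import cv2,numpy as np
from station import env
def ray(n,uv):
    c=env.get_calibration(n);K=np.array([[c['fx'],0,c['cx']],[0,c['fy'],c['cy']],[0,0,1]])
    p=cv2.undistortPoints(np.array([[uv]],float),K,np.array(c['dist']))[0,0]
    T=np.array(c['world_to_cam']);R=T[:3,:3];d=R.T@np.array([*p,1]);return -R.T@T[:3,3],d/np.linalg.norm(d)
def plane(n,uv,z):
    o,d=ray(n,uv);return o+d*(z-o[2])/d[2]
def tri(u1,u2):
    o1,d1=ray("scene",u1);o2,d2=ray("side",u2)
    s=np.linalg.lstsq(np.c_[d1,-d2],o2-o1,rcond=None)[0];p=o1+s[0]*d1;q=o2+s[1]*d2
    return np.round((p+q)/2,4),round(np.linalg.norm(p-q),4)
E
python3 - <<'E'
from h import *
g={}
for n,(x,y) in dict(scene=(255,192),side=(259,215)).items():
    im=cv2.imread(f"pics/{n}0.png");hs=cv2.cvtColor(im,cv2.COLOR_BGR2HSV)
    w=im[y-20:y+20,x-12:x+12].astype(int)
    m=((w[...,2]-w[...,0]>45)&(w[...,2]>105)).astype(np.uint8)
    k,l,s,c=cv2.connectedComponentsWithStats(m)
    for i in range(1,k):
        if s[i,4]>20: print(n,s[i]+[x-12,y-20,0,0,0],c[i]+[x-12,y-20]); g[n]=c[i]+[x-12,y-20]
print(tri(g['scene'],g['side']))
E
```

```text
scene [243 172  24  40 827] [253.93833132 189.55864571]
side [247 206  16  29 295] [253.77288136 219.87118644]
(array([ 0.4299, -0.0888,  0.2121]), np.float64(0.0099))
```

View pics/crop0.png

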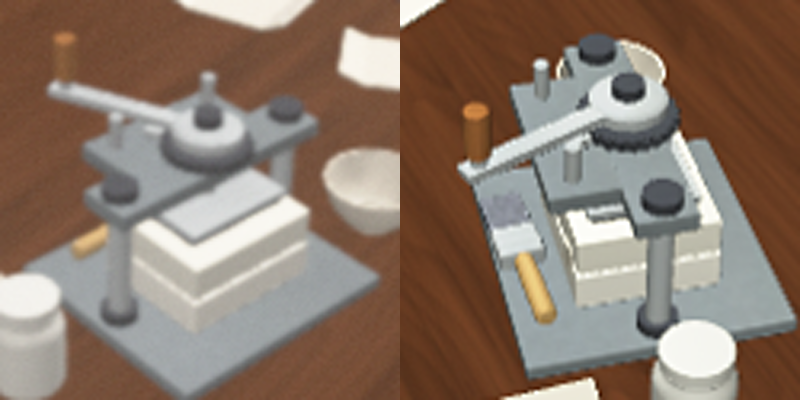

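The crops (3.2x, origin at 235,175) show the grip centre at scene (65,60) and side (77,134). The post tops are at scene (208,75) and (116,117), and side (141,62) and (172,148). The base corners are clear too. Next I triangulate these.

```bash
cat >> h.py <<'E'
def px(c): return np.array([235+(c[0]+.5)/3.2-.5,175+(c[1]+.5)/3.2-.5])
E
python3 - <<'E'
from h import *
for nm,s,d in [("gripmid",(65.5,60),(77,134)),("griptop",(65,35),(76,105)),("post+y",(208,75),(141,62)),("post-y",(116,117),(172,148)),("head",(208,106),(229,80))]:
    print(nm,tri(px(s),px(d)))
for z,l in [(.187,[((208,75),(141,62)),((116,117),(172,148))]),(.198,[((208,105),(229,80))]),(.2145,[((65.5,60),(77,134))])]:
    for s,d in l: print(z,np.round(plane("scene",px(s),z)[:2],4),np.round(plane("side",px(d),z)[:2],4))
P=lambda n,c:np.round(plane(n,px(c),.012)[:2],4)
print("scene front,right,left",P("scene",(190,393)),P("scene",(378,277)),P("scene",(28,268)))
print("side frontleft,right,topright",P("side",(127,370)),P("side",(396,322)),P("side",(307,141)))
E
```

```text
gripmid (array([ 0.4429, -0.0938,  0.2128]), np.float64(0.0045))
griptop (array([ 0.4435, -0.0941,  0.2406]), np.float64(0.0056))
post+y (array([0.542 , 0.002 , 0.1885]), np.float64(0.0051))
post-y (array([ 0.5168, -0.1109,  0.1854]), np.float64(0.0033))
head (array([ 0.5895, -0.0689,  0.2032]), np.float64(0.0006))
0.187 [ 5.423e-01 -4.000e-04] [0.5441 0.008 ]
0.187 [ 0.5195 -0.1156] [ 0.5167 -0.1102]
0.198 [ 0.584  -0.0609] [ 0.593  -0.0623]
0.2145 [ 0.4467 -0.0998] [ 0.4431 -0.0924]
scene front,right,left [ 0.68   -0.2151] [0.7325 0.0297] [ 0.4516 -0.1691]
side frontleft,right,topright [ 0.4477 -0.164 ] [ 0.6792 -0.216 ] [0.7351 0.035 ]
```

The press fit is consistent across base and posts: centre (0.591,-0.067), yaw -0.214, grip radius 150 mm, handle now at about -0.39. Aligning tool x with the outward radius needs a turn of about -35° about tool z. I'll rise and turn first.

Emit:
carry_out(
  motion="-1 0 0 -0.8 0 0 0;-1 0 0 -0.8 0 0 0;-1 0 0 -0.6 0 0 -0.88;-1 0 0 0 0 0 -0.88;-1 0 0 0 0 0 -0.88;-1 0 0 0 0 0 -0.88;-1 0 0 0 0 0 -0.88;-1 0 -1 0 0 0 0;-1 0 -1 0 0 0 0;-1 0 -1 0 0 0 0",
  grip_force=10,
)

```text
t: 1.35
ee_pos: [0.2687, 0.4546, 0.284]
tcp_rot: [-0.0, -0.09, 0.996, -0.0]
wrist_force: [0.5, 0.5, 0.8]
gripper_width: 0.997
grip_force: 0.0
```

Emit:
carry_out(
  motion="-1 0 -1 0 0 0 0;-1 0 -1 0 0 0 0;-1 0 -1 0 0 0 0;-1 0 -1 0 0 0 0;-1 0 -1 0 0 0 0;-1 0 -1 0 0 0 0;-1 0 -1 0 0 0 0;-1 0 -1 0 0 0 0;-1 0 -1 0 0 0 0;-1 0 -1 0 0 0 0",
)

```text
t: 2.6
ee_pos: [0.3222, 0.1595, 0.2843]
tcp_rot: [-0.0, -0.09, 0.996, -0.0]
wrist_force: [-0.1, 0.1, -0.2]
gripper_width: 0.998
grip_force: 0.0
```

```bash
cat >> h.py <<'E'
from scipy.spatial.transform import Rotation as Ro
C=np.array([.591,-.067]);YAW=-.214
def grip(h): 
    v=.15*np.array([-np.cos(h),np.sin(h)]);c,s=np.cos(YAW),np.sin(YAW);return C+np.array([c*v[0]-s*v[1],s*v[0]+c*v[1]])
def st(h=None,z=.2):
    o=env.observe();p=np.array(o['ee_pos']);q=o['tcp_rot'];R=Ro.from_quat([*q[1:],q[0]]).as_matrix()
    c,s=np.cos(YAW),np.sin(YAW);d=p[:2]-C;r=np.array([c*d[0]+s*d[1],-s*d[0]+c*d[1]])
    ht=(np.pi+YAW-np.arctan2(R[1,0],R[0,0])+np.pi)%(2*np.pi)-np.pi
    print("t",round(o['t'],2),"p",np.round(p,4),"polar r,h",np.round([np.hypot(*r),np.arctan2(r[1],-r[0])],4),"toolh",round(ht,3),"tilt",np.round(R[:,2],3),"F",np.round(o['wrist_force'],1),"w",round(o['gripper_width'],3))
    if h is not None: print("units xyz",np.round(R.T@(np.array([*grip(h),z])-p)/.03,2),"turn z",round(np.degrees(h-ht)/8,2))
E
python3 -c "
from h import *
st(-.394,.28)"
```

```text
t 2.6 p [0.3222 0.1595 0.2843] polar r,h [0.3515 0.4862] toolh -0.394 tilt [-0. -0. -1.] F [-0.1  0.1 -0.2] w 0.998
units xyz [-2.47 -9.03  0.14] turn z -0.0
```

Emit:
carry_out(
  motion="-1 -0.25 -0.91 0 0 0 0;-1 -0.25 -0.91 0 0 0 0;-1 -0.25 -0.9 0 0 0 0;-1 -0.25 -0.9 0 0 0 0;-1 -0.25 -0.9 0 0 0 0;-1 -0.25 -0.9 0 0 0 0;-1 -0.25 -0.9 0 0 0 0;-1 -0.25 -0.9 0 0 0 0;-1 -0.25 -0.9 0 0 0 0;-1 -0.22 -0.91 0 0 0 0",
)

```text
t: 3.85
ee_pos: [0.4438, -0.0937, 0.2842]
tcp_rot: [-0.0, -0.09, 0.996, 0.0]
wrist_force: [0.3, -0.5, 0.6]
gripper_width: 1.002
grip_force: 0.0
```

```bash
python3 -c "
from h import *
st(-.394,.2)
w=env.get_image('wrist');cv2.imwrite('pics/w1.png',w)
c=env.get_calibration('wrist');T=np.array(c['tool_from_camera'])
K=np.array([[c['fx'],0,c['cx']],[0,c['fy'],c['cy']],[0,0,1]])
V=np.linalg.inv(T)
for z in (.044,.0): 
  print(cv2.projectPoints(np.array([[0,0,z]],float),cv2.Rodrigues(V[:3,:3])[0],V[:3,3],K,np.array(c['dist']))[0].ravel())"
```

```text
t 3.85 p [ 0.4438 -0.0937  0.2842] polar r,h [ 0.1496 -0.3932] toolh -0.393 tilt [-0.001  0.    -1.   ] F [ 0.3 -0.5  0.6] w 1.002
units xyz [ 0.01 -0.    2.81] turn z -0.0
[284.9106274  229.01520301]
[285.37788174 256.86535108]
```

View pics/w1.png

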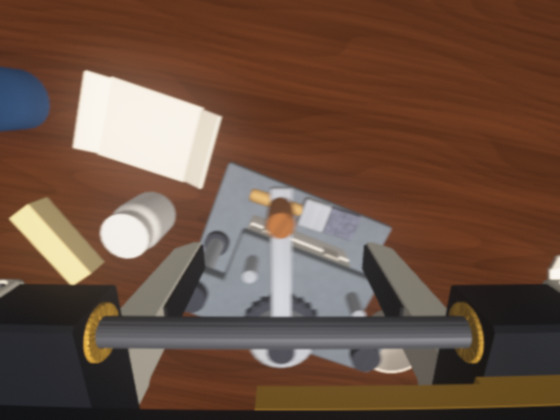

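The wrist view shows the grip's top at (280,226), centred between the fingers; I predicted (285,229). Now I descend, narrow the fingers to about 30 mm and go back to the start of the bite.

Emit:
carry_out(
  motion="-0.3 0 -0.03 0.95 0 0 0;0 0 -0.03 0.95 0 0 0;0 0 0 0.9 0 0 0;0.35 0 0 0 0 0 0;0.35 0 0 0 0 0 0;0.35 0 0 0 0 0 0;0.35 -0.02 -0.42 0 0 0 -0.6;0.35 -0.02 -0.42 0 0 0 -0.6;0.35 0 0 0 0 0 0;0.35 0 0 0 0 0 0",
)

```text
t: 5.15
ee_pos: [0.4508, -0.1188, 0.2011]
tcp_rot: [0.0, -0.172, 0.985, -0.0]
wrist_force: [0.3, 0.3, 0.1]
gripper_width: 0.326
grip_force: 0.0
```

```bash
python3 -c "
from h import *
st(-.56,.2)"
```

```text
t 5.15 p [ 0.4508 -0.1188  0.2011] polar r,h [ 0.1494 -0.5679] toolh -0.559 tilt [ 0.001 -0.    -1.   ] F [0.3 0.3 0.1] w 0.326
units xyz [0.02 0.04 0.04] turn z -0.01
```

Emit:
carry_out(
  motion="0.35 -0.049 0.698 0 0 0 1;0.35 -0.049 0.698 0 0 0 1;0.35 -0.049 0.698 0 0 0 1;0.35 -0.049 0.698 0 0 0 1;0.35 -0.049 0.698 0 0 0 1;0.35 -0.049 0.698 0 0 0 1;0.35 -0.049 0.698 0 0 0 1;0.35 -0.049 0.698 0 0 0 1;0.35 0 0 0 0 0 0;0.35 0 0 0 0 0 0",
)

```text
t: 6.4
ee_pos: [0.4838, 0.037, 0.2006]
tcp_rot: [-0.0, 0.374, 0.927, 0.0]
wrist_force: [0.1, 0.6, -1.3]
gripper_width: 0.326
grip_force: 0.0
```

```bash
python3 -c "
from h import *
st(.56,.2)"
```

```text
t 6.4 p [0.4838 0.037  0.2006] polar r,h [0.1493 0.5563] toolh 0.553 tilt [-0.  0. -1.] F [ 0.1  0.6 -1.3] w 0.326
units xyz [0.02 0.02 0.02] turn z 0.05
```

```bash
python3 -c "
from h import *
a=env.get_image('scene')[175:300,235:360];b=env.get_image('side')[175:300,235:360]
cv2.imwrite('pics/c2.png',np.hstack([cv2.resize(i,(400,400),interpolation=cv2.INTER_CUBIC) for i in(a,b)]))"
```

```text
(no output)
```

View pics/c2.png

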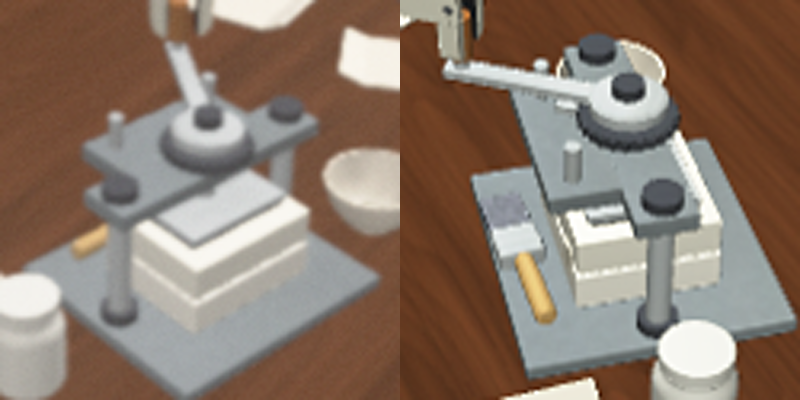

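The handle followed to the +y post. The grip sits between the fingers at crop (180,5) in the scene and (463,20) in the side view, and the pottery is untouched. Back for the next bite, then forward more slowly.

Emit:
carry_out(
  motion="0.35 -0.049 -0.698 0 0 0 -1;0.35 -0.049 -0.698 0 0 0 -1;0.35 -0.049 -0.698 0 0 0 -1;0.35 -0.049 -0.698 0 0 0 -1;0.35 -0.049 -0.698 0 0 0 -1;0.35 -0.049 -0.698 0 0 0 -1;0.35 -0.049 -0.698 0 0 0 -1;0.35 -0.049 -0.698 0 0 0 -1;0.35 0 0 0 0 0 0;0.35 0 0 0 0 0 0",
)

```text
t: 7.75
ee_pos: [0.4504, -0.1189, 0.2006]
tcp_rot: [-0.0, -0.171, 0.985, -0.0]
wrist_force: [-0.1, -0.1, 0.8]
gripper_width: 0.327
grip_force: 0.0
```

Emit:
carry_out(
  motion="0.35 -0.012 0.349 0 0 0 0.5;0.35 -0.012 0.349 0 0 0 0.5;0.35 -0.012 0.349 0 0 0 0.5;0.35 -0.012 0.349 0 0 0 0.5;0.35 -0.012 0.349 0 0 0 0.5;0.35 -0.012 0.349 0 0 0 0.5;0.35 -0.012 0.349 0 0 0 0.5;0.35 -0.012 0.349 0 0 0 0.5;0.35 -0.012 0.349 0 0 0 0.5;0.35 -0.012 0.349 0 0 0 0.5",
)

```text
t: 9.0
ee_pos: [0.4507, -0.016, 0.2007]
tcp_rot: [0.0, 0.177, 0.984, -0.001]
wrist_force: [0.9, -3.7, -1.1]
gripper_width: 0.328
grip_force: 1.5
```

```bash
python3 -c "
from h import *
st(.14,.2)"
```

```text
t 9.0 p [ 0.4507 -0.016   0.2007] polar r,h [0.1493 0.1345] toolh 0.141 tilt [ 0.    -0.001 -1.   ] F [ 0.9 -3.7 -1.1] w 0.328
units xyz [0.02 0.03 0.02] turn z -0.01
```

Emit:
carry_out(
  motion="0.35 -0.004 0.209 0 0 0 0.3;0.35 -0.004 0.209 0 0 0 0.3;0.35 -0.004 0.209 0 0 0 0.3;0.35 -0.004 0.209 0 0 0 0.3;0.35 -0.004 0.209 0 0 0 0.3;0.35 -0.004 0.209 0 0 0 0.3;0.35 0 0 0 0 0 0;0.35 0 0 0 0 0 0;0.35 0 0 0 0 0 0;0.35 0 0 0 0 0 0",
)

```text
t: 10.25
ee_pos: [0.4679, 0.0171, 0.2006]
tcp_rot: [-0.0, 0.297, 0.955, -0.0]
wrist_force: [-0.8, -0.9, 0.8]
gripper_width: 0.324
grip_force: 0.4
```

Emit:
carry_out(
  motion="0.35 -0.004 0.209 0 0 0 0.3;0.35 -0.004 0.209 0 0 0 0.3;0.35 -0.004 0.209 0 0 0 0.3;0.35 -0.004 0.209 0 0 0 0.3;0.35 0 0 0 0 0 0;0.35 0 0 0 0 0 0;0.35 0 0 0 0 0 0;0.35 0 0 0 0 0 0;0.35 0 0 0 0 0 0;0.35 0 0 0 0 0 0",
)

```text
t: 11.5
ee_pos: [0.4838, 0.0364, 0.2006]
tcp_rot: [-0.0, 0.376, 0.927, -0.0]
wrist_force: [-1.1, -0.9, 0.3]
gripper_width: 0.326
grip_force: 1.0
```

```bash
python3 -c "
from h import *
st(.56,.2)"
```

```text
t 11.5 p [0.4838 0.0364 0.2006] polar r,h [0.149  0.5534] toolh 0.556 tilt [-0. -0. -1.] F [-1.1 -0.9  0.3] w 0.326
units xyz [0.03 0.03 0.02] turn z 0.03
```

Emit:
carry_out(
  motion="0.35 -0.049 -0.698 0 0 0 -1;0.35 -0.049 -0.698 0 0 0 -1;0.35 -0.049 -0.698 0 0 0 -1;0.35 -0.049 -0.698 0 0 0 -1;0.35 -0.049 -0.698 0 0 0 -1;0.35 -0.049 -0.698 0 0 0 -1;0.35 -0.049 -0.698 0 0 0 -1;0.35 -0.049 -0.698 0 0 0 -1;0.35 0 0 0 0 0 0;0.35 0 0 0 0 0 0",
)

```text
t: 12.75
ee_pos: [0.4505, -0.1191, 0.2006]
tcp_rot: [0.0, -0.171, 0.985, -0.0]
wrist_force: [0.2, 0.6, 0.3]
gripper_width: 0.322
grip_force: 0.0
```

Emit:
carry_out(
  motion="0.35 -0.002 0.105 0 0 0 0.15;0.35 -0.002 0.105 0 0 0 0.15;0.35 -0.002 0.105 0 0 0 0.15;0.35 -0.002 0.105 0 0 0 0.15;0.35 -0.002 0.105 0 0 0 0.15;0.35 -0.002 0.105 0 0 0 0.15;0.35 -0.002 0.105 0 0 0 0.15;0.35 -0.002 0.105 0 0 0 0.15;0.35 -0.002 0.105 0 0 0 0.15;0.35 -0.002 0.105 0 0 0 0.15",
)

```text
t: 14.0
ee_pos: [0.443, -0.0887, 0.2007]
tcp_rot: [-0.0, -0.068, 0.998, -0.0]
wrist_force: [-1.1, -4.6, 1.8]
gripper_width: 0.324
grip_force: 1.8
```

```bash
python3 -c "
from h import *
st(-.35,.2)
a=env.get_image('scene')[205:275,270:340];a0=cv2.imread('pics/scene0.png')[205:275,270:340]
cv2.imwrite('pics/c3.png',np.hstack([cv2.resize(i,(400,400),interpolation=cv2.INTER_CUBIC) for i in(a0,a)]))"
```

```text
t 14.0 p [ 0.443  -0.0887  0.2007] polar r,h [ 0.1496 -0.3598] toolh -0.35 tilt [-0. -0. -1.] F [-1.1 -4.6  1.8] w 0.324
units xyz [0.01 0.05 0.02] turn z 0.0
```

View pics/c3.png

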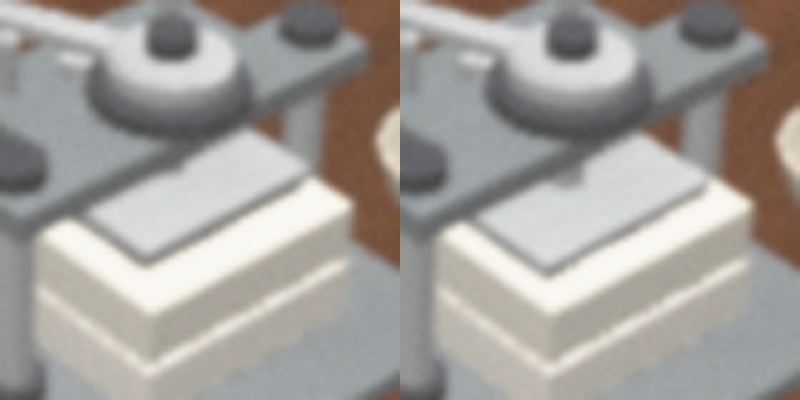

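The plate corner went down about 2 px, from crop (148,262) to (548,274), which is roughly 8 mm and so about 2 rad. The pad still sits slightly above the mould. Continuing the bite in short steps.

Emit:
carry_out(
  motion="0.35 -0.002 0.105 0 0 0 0.15;0.35 -0.002 0.105 0 0 0 0.15;0.35 -0.002 0.105 0 0 0 0.15;0.35 -0.002 0.105 0 0 0 0.15;0.35 -0.002 0.105 0 0 0 0.15;0.35 -0.002 0.105 0 0 0 0.15;0.35 -0.002 0.105 0 0 0 0.15;0.35 -0.002 0.105 0 0 0 0.15;0.35 -0.002 0.105 0 0 0 0.15;0.35 -0.002 0.105 0 0 0 0.15",
)

```text
t: 15.3
ee_pos: [0.4431, -0.0603, 0.2006]
tcp_rot: [0.001, 0.037, 0.999, -0.003]
wrist_force: [3.5, -19.2, -4.8]
gripper_width: 0.456
grip_force: 10.0
```

Emit:
carry_out(
  motion="0.35 -0.002 0.105 0 0 0 0.15;0.35 -0.002 0.105 0 0 0 0.15;0.35 -0.002 0.105 0 0 0 0.15;0.35 -0.002 0.105 0 0 0 0.15;0.35 -0.002 0.105 0 0 0 0.15;0.35 -0.002 0.105 0 0 0 0.15;0.35 -0.002 0.105 0 0 0 0.15;0.35 -0.002 0.105 0 0 0 0.15;0.35 -0.002 0.105 0 0 0 0.15;0.35 -0.002 0.105 0 0 0 0.15",
)

```text
t: 16.55
ee_pos: [0.4498, -0.031, 0.2012]
tcp_rot: [0.002, 0.142, 0.99, -0.004]
wrist_force: [5.4, -31.4, -3.7]
gripper_width: 1.001
grip_force: 14.0
```

The handle stopped: the force rose to 31 N and the finger was pushed open. I'll back off and look.

Emit:
carry_out(
  motion="-1 0 0 0 0 0 0;-1 -0.008 -0.3 0 0 0 -0.4;-1 -0.008 -0.3 0 0 0 -0.4;-1 -0.008 -0.3 0 0 0 -0.4;-1 -0.008 -0.3 0 0 0 -0.4;-1 0 0 0 0 0 0;-1 0 0 0 0 0 0;-1 0 0 0 0 0 0;-1 0 0 0 0 0 0;-1 0 0 0 0 0 0",
)

```text
t: 17.8
ee_pos: [0.4421, -0.0617, 0.2006]
tcp_rot: [0.0, 0.029, 1.0, 0.0]
wrist_force: [0.2, -0.3, 0.4]
gripper_width: 1.003
grip_force: 0.0
```

```bash
python3 -c "
from h import *
st(-.3,.2)
a=env.get_image('scene')[175:300,235:360];b=env.get_image('side')[175:300,235:360]
cv2.imwrite('pics/c4.png',np.hstack([cv2.resize(i,(400,400),interpolation=cv2.INTER_CUBIC) for i in(a,b)]))"
```

```text
t 17.8 p [ 0.4421 -0.0617  0.2006] polar r,h [ 0.149  -0.1785] toolh -0.156 tilt [ 0.  0. -1.] F [ 0.2 -0.3  0.4] w 1.003
units xyz [-0.02 -0.61  0.02] turn z -1.03
```

View pics/c4.png

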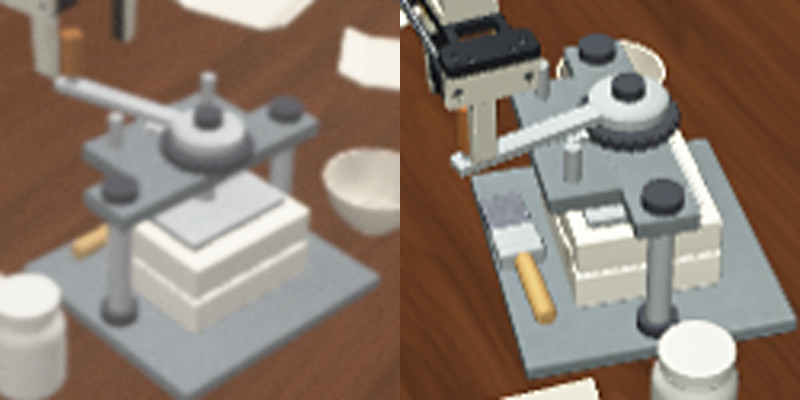

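The handle now stands at about -0.25, with the grip at crop (72,52) in the scene view. The pad looks flush on the mould and the pottery is unmoved. I'll confirm with a firm, slow push against the fully open finger, held at the end.

Emit:
carry_out(
  motion="-1 -0.008 0.279 0 0 0 0.4;-1 -0.008 0.279 0 0 0 0.4;-1 -0.008 0.279 0 0 0 0.4;-1 -0.002 0.1 0 0 0 0.15;-1 -0.002 0.1 0 0 0 0.1;-1 0 0.05 0 0 0 0.05;-1 0 0 0 0 0 0;-1 0 0 0 0 0 0;-1 0 0 0 0 0 0;-1 0 0 0 0 0 0",
)

```text
t: 19.15
ee_pos: [0.4471, -0.0339, 0.2003]
tcp_rot: [-0.0, 0.135, 0.991, -0.004]
wrist_force: [-1.6, -20.8, -2.4]
gripper_width: 1.001
grip_force: 10.2
```

Emit:
carry_out(
  motion="-1 0 0.05 0 0 0 0;-1 0 0.05 0 0 0 0;-1 0 0.05 0 0 0 0;-1 0 0 0 0 0 0;-1 0 0 0 0 0 0;-1 0 0 0 0 0 0;-1 0 0 0 0 0 0;-1 0 0 0 0 0 0;-1 0 0 0 0 0 0;-1 0 0 0 0 0 0",
)

```text
t: 20.4
ee_pos: [0.4469, -0.0309, 0.2002]
tcp_rot: [-0.002, 0.135, 0.991, -0.005]
wrist_force: [-10.0, -27.3, 1.4]
gripper_width: 0.999
grip_force: 14.4
```

```bash
python3 -c "
from h import *
st(0,.2)"
```

```text
t 20.4 p [ 0.4469 -0.0309  0.2002] polar r,h [0.1485 0.0313] toolh 0.057 tilt [-0.004 -0.01  -1.   ] F [-10.  -27.3   1.4] w 0.999
units xyz [ 0.04 -0.16  0.01] turn z -0.41
```

A steady push of 21–29 N, several times the tightening force, moves the handle no further, so the screw is on its hard stop. Next I centre on the grip without touching it, lift clear and withdraw.

Emit:
carry_out(
  motion="-1 0 -0.4 0 0 0 0;-1 0 -0.4 0 0 0 0;-1 0 -0.4 0 0 0 0;-1 0 0 0 0 0 0;-1 0 0 -1 0 0 0;-1 0 0 -1 0 0 0;-1 0 0 -1 0 0 0;-1 0 0 -1 0 0 0;-1 1 0 0 0 0 0;-1 1 0 0 0 0 0",
)

```text
t: 21.65
ee_pos: [0.381, -0.0438, 0.321]
tcp_rot: [0.0, 0.133, 0.991, 0.0]
wrist_force: [0.9, 0.9, 0.1]
gripper_width: 0.999
grip_force: 0.0
```

```bash
python3 -c "
from h import *
st()
a=env.get_image('scene')[150:330,200:380];b=env.get_image('side')[150:330,200:380]
cv2.imwrite('pics/c5.png',np.hstack([cv2.resize(i,(400,400),interpolation=cv2.INTER_CUBIC) for i in(a,b)]))"
```

```text
t 21.65 p [ 0.381  -0.0438  0.321 ] polar r,h [ 0.2113 -0.1039] toolh 0.053 tilt [ 0.  0. -1.] F [0.9 0.9 0.1] w 0.999
```

View pics/c5.png

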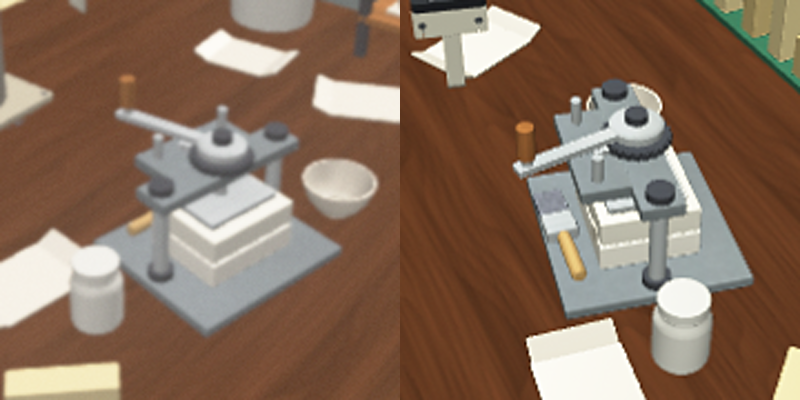

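The handle stands free at scene crop (127,95), the gripper is well clear, the pad is down on the mould at (225,205), and the mould, brush, jar, bowl and dishes are in place. Handing in.

```bash
python3 -c "
from station import env
print(env.close_job())"
```

```text
the job is handed in; nothing more can be done
None
```

The mould looks clamped: on the third stroke the handle stopped and would not move under a steady push of nearly 30 N. I then let go of the handle, everything around the press looked unmoved in the last picture, and the job was handed in at about 22 s (no verdict shown).

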